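# Mix the citrate tubes on the hand-cranked tube rotator

### The arm

A 7-joint arm with a two-finger parallel gripper is mounted at the origin on the work surface. World frame = base frame: x ahead of the robot, y to its left, z up, the work surface at z = 0. Lengths are in m, angles in degrees, forces in N, time in s.
With the tool pointing down it reaches from about 0.425 to 0.875 m from the base axis. Payload 4.7 kg.
Tool frame: the origin (TCP) lies on the mounting face of the last link; the fingertips stand 182 mm ahead of it and the grasp point (between the pads) lies env.grip_depth ahead of it (env.grip_depth is the distance from the TCP to the grasp point, in m); x points along the fingers, y is the direction in which the jaws open and shut, and the axes are right-handed (so a half turn about x gives the same grasp; the last joint's range is limited). The gripper opens to 87 mm and grips with 3 to 60 N. Pads are 19 mm wide; open, the fingers measure 117 mm over their backs; the gripper's body (75 mm by 190 mm) begins 51 mm behind the grasp point.
Start: joints at [69.334, 18.392, -4.016, 83.108, 1.295, 78.541, -3.26], TCP at [0.238, -0.605, 0.405] pointing down, gripper open.
Joint ranges: [-163.93, 163.93], [-17.29, 119.83], [-79.2, 71.16], [3.27, 140.29], [-89.18, 269.18], [5.43, 117.66], [-154.24, 154.24]. Speed limits (degrees/s): [147.25, 147.25, 180, 180, 180, 180, 180].

### API

Orientations are given as [roll, pitch, yaw] about the fixed x, y, z axes, in that order (R = Rz(yaw) Ry(pitch) Rx(roll)).
In Python, from cell import sensors, viewer, env gives the robot as it stands.
- The arm moves only by the tool carry_out, never from a script. Its argument "moves" is a list of rows, each a list of 4 numbers: the shift along the world's x, y, z in cm, then the turn about the world's z in rad. In form: [[tx, ty, tz, spin], ...]. A call has 1 to 12 rows; each row shifts and turns the pose as measured when the row begins; what a row does not reach is not made up. A row lasts 1/10 s, in which the tool goes at most 50 mm and 8.59 degrees, less where a joint would pass 70% of its speed; a pose out of reach is approached as far as the arm can. A call with a gripper value outside its range is refused whole. "hand" is the finger opening in cm, from 0 to 8.7, set as the call begins (left out, the last holds). The fingers move at their own pace and stop on an object; "force" is the grip in N (left out, the last holds). Time passes only in rows, so rows that do not move let the fingers close. It gives the time, the measured TCP pose, the force and the opening at its end, in the units of the state.
- sensors.get_obs(): the state, without advancing time (a new reading comes with each control period).
- viewer.read_camera(name): name is "side" or "top" or "wrist"; returns the picture (480x640x3 uint8, red, green, blue); there is no depth.
- viewer.camera_model(name): a dict with "K" (3x3 intrinsics, pixels), "extrinsics" (4x4, takes a point from world to camera coordinates). Camera axes: x right, y down, z forward; pixel columns grow to the right and rows downward; lengths in m; the calibration is good to about 2 mm. A picture is of the moment at which its call begins: read the wrist's pose just before it. camera_model takes no time and is no camera call; for the wrist camera it gives the pose at the moment of the call.
- env.sign_off(): hands the job in, once; it reports no verdict.
The state is a dict: "time_s": time; "qpos": joint angles; "joint_velocities": joint speeds; "effort": joint torques, N m; "tool_pos": TCP position; "tool_rot": TCP orientation; "force": force on the tool from outside, world axes, zero at the start; "wrist_torque": the same for the moment, N m; "grip_width": finger opening in m.
Only numpy, scipy, OpenCV 4.12 (cv2) and the standard library are available. Lean on these libraries where they do the work, as an engineer would, in place of code of your own. Each camera call takes 0.05 s, during which the arm holds its last target. There are 200 camera calls.

### The job

Mix the blue-capped blood tubes clipped in the hand rotator: with the crank knobs, turn them end over end through two full turns (either way round, but both the same way), and leave them standing straight up, caps on top. Turn gently, never faster than one turn a second; do not touch the tubes themselves, and leave everything else on the counter where it is.

Things in the scene. Friction and masses are not known exactly. Their poses are not given: they have to be found in the camera images.
- rotator: hand tube rotator, fixed. Origin on the counter below the centre of the crank's knob circle; x axis level along the shaft, from the crank (operator's side) towards the tubes; z up; y to the operator's left. Base plate 14 mm high, 170 mm wide, x = -60 to 305 mm, also under the crank. Clear splash shield between crank and tubes: see hood_lip. The crank end looks to the robot's left (+y), within 20 degrees
- hood_lip (a point): middle of the upper edge of the clear shield, 270 mm wide. Its front face is upright at x = 38 mm of the rotator up to 186 mm high, then leans over the crank to this lip (x = -2 mm, 266 mm high). So a gripper cannot come to the knobs from straight above: lean it back to the operator's side, 25 to 45 degrees from vertical, fingers pointing down and along the rotator's +x
- crank_centre (a point): centre of the circle on which the knob centres travel, on the shaft axis, 90 mm above the counter; axes as the rotator's. In the lower part of the circle a knob comes to 6 mm above the base plate, where fingers have no room: carry a knob over the upper half of the circle, let go there, and take the other knob
- rotor (a joint): angle of crank and tubes, rad, counted on through every turn. 0: tubes upright, caps up, crank bar level with knob_left at the operator's left (+y); starts within 0.5 rad of 0. Grows clockwise as the operator sees it (knob_left goes up, over the top, down on the right). Two full turns: 4 pi, or -4 pi. Bearing friction about 0.1 N m (2 N at a knob): it stays where it is left
- knob_left (a point): centre of one of the two black knobs of the double-ended crank: cylinder 20 mm across, 46 mm long, parallel to the shaft (x = -23 to 23 mm of the rotator), 60 mm from the shaft axis. It spins freely on its pin: pinched across (closing level, square to the shaft) it can be carried round with the gripper not turning. Behind it, x = 23 to 31 mm, is the flat crank bar, 18 mm wide
- knob_right (a point): centre of the other knob, opposite knob_left, alike in every way; on the operator's right (-y) when the joint reads 0
- tubes: six tubes, 13 x 82 mm, with light blue caps, clipped across the shaft behind the shield, turning with it (radius 45 mm about the shaft, x = 80 to 250 mm of the rotator); origin at crank_centre; its z axis points to the caps: up when the tubes are upright
- rack: white foam tube rack, 200 x 95 mm, filled with purple-capped blood tubes, 80 mm high in all; bystander, stands beside the tubes' end of the rotator, on the far side from the robot; origin at the centre of its underside
- dish: low open steel dish, 150 x 90 x 26 mm, holding two spare tubes; bystander, lies beyond the crank on the far side; origin at the centre of its underside
- swabs: white and navy box of swabs, 125 x 75 x 60 mm; bystander, at the right side; origin at the centre of its underside
- marker: white marker pen with a blue cap, 135 mm long, 11 mm thick, lying on the counter in front of the crank; bystander; origin under its middle
- spirit: white spirit bottle, 68 mm across, 170 mm tall, blue cap; bystander at the left side; origin at the centre of its underside
- tub: clear square tub of purple caps with a white lid, 136 x 136 x 125 mm; bystander at the left side; origin at the centre of its underside
- syringe_box: open white and green carton of syringes, 190 x 150 x 130 mm; bystander at the right side; origin at the centre of its underside

How it is judged (in metres and radians):
On the way:
1. the tubes have been turned once right round ((value of joint rotor above 5.93319 rad or value of joint rotor below -5.93319 rad)), for 0.05 s.
At the end, for the whole second after the job is handed in: The crank stands two full turns (4 pi rad, either direction) on from the caps-up position, within 0.3 rad (17 degrees), so the tubes are upright with their caps on top, at rest; the crank is let go ((value of joint rotor between 12.2664 and 12.8664 rad or value of joint rotor between -12.8664 and -12.2664 rad) and velocity of joint rotor between -0.05 and 0.05 rad/s); the robot touches nothing.
It fails at once if the tubes are turned faster than one turn a second (6.3 rad/s) (velocity of joint rotor above 6.3 rad/s or velocity of joint rotor below -6.3 rad/s).
It fails at once if the robot touches the tubes (contact force between tubes and the arm above 0.5 N or contact force between tubes and the fingers above 0.5 N).
It fails at once if another thing on the counter is moved by more than 20 mm (distance of any of rack, dish, swabs, marker, spirit, tub, syringe_box from where it was at the start of the episode above 0.02 m).
It also fails if it takes over 61 s, if anything falls off the work surface, if the arm or the gripper's body presses on something with over 40 N, if the wrist force passes 120 N, or if a joint passes its speed limit or range.

## Working session

There is one attempt and no reset: what is moved stays moved. The work goes in short steps, Python scripts to look and compute and a tool call to move; the robot and the scene stay as the last step left them, time stands still between calls to the robot, and variables do not carry over. Pictures are saved under pics/ and viewed, about 8 in all and at most 12, crops included, and the job is handed in when it is done.

Besides the shell and the picture viewer there is one more tool, called after ">>>" as name([rows], argument=value, ...), one row to a line, values as JSON. carry_out: Moves the arm, as the interface text tells. Its arguments: {"type":"object","properties":{"moves":{"type":"array"},"hand":{"type":"number"},"force":{"type":"number"}},"required":["moves"]}

```bash
mkdir -p pics; ls; python3 - <<'E'
from cell import sensors, viewer, env
import cv2,numpy as np
print(env.grip_depth); o=sensors.get_obs(); print(o)
for n in("side","top"):
    cv2.imwrite(f"pics/{n}0.png",viewer.read_camera(n)[:,:,::-1]); m=viewer.camera_model(n); print(n,m["K"],m["extrinsics"])
m=viewer.camera_model("wrist");print(m)
E
```

```text
pics
0.1635
{'time_s': 0.0, 'qpos': array([69.33479069, 18.44026303, -4.01553526, 83.17356908,  1.29511894,
       78.53969579, -3.25969883]), 'joint_velocities': array([ 0.03689441,  0.01098853, -0.00886079, -0.02248553,  0.03868352,
       -0.01703417,  0.00821507]), 'effort': array([ 5.74469232e-04, -4.91284740e+01, -4.03621383e-01, -3.12527883e+01,
       -6.39656698e-02,  4.37753170e-02,  1.75606178e-04]), 'tool_pos': array([ 0.23784041, -0.60471588,  0.40365921]), 'tool_rot': array([-86.97137372,  89.89156703, 114.50388427]), 'force': array([-0.05458397,  0.47478896,  0.22221715]), 'wrist_torque': array([-0.02333877,  0.01990603, -0.01592749]), 'grip_width': 0.08667959047213189}
side [[481.95161356   0.         318.86993138]
 [  0.         481.95161356 242.30795411]
 [  0.           0.           1.        ]] [[-0.71303957 -0.70080736  0.02106227  0.37525175]
 [-0.49282018  0.47960197 -0.72602357  0.42390234]
 [ 0.49870115 -0.52806344 -0.68734719  0.89172637]
 [ 0.          0.          0.          1.        ]]
top [[492.33007796   0.         312.12483666]
 [  0.         492.33007796 244.02715812]
 [  0.           0.           1.        ]] [[ 0.08923911 -0.99600849 -0.00186131 -0.07395006]
 [-0.97297895 -0.08677588 -0.2139671   0.62897173]
 [ 0.21295153  0.02090524 -0.97683909  1.182372  ]
 [ 0.          0.          0.          1.        ]]
{'K': array([[410.60741668,   0.        , 320.02570459],
       [  0.        , 410.60741668, 238.65185421],
       [  0.        ,   0.        ,   1.        ]]), 'extrinsics': array([[ 0.3662429 , -0.9305176 , -0.00177138, -0.65038122],
       [-0.88689692, -0.34964897,  0.30192624, -0.03680685],
       [-0.28156704, -0.1090073 , -0.95332964,  0.39249297],
       [ 0.        ,  0.        ,  0.        ,  1.        ]])}
```

View pics/side0.png

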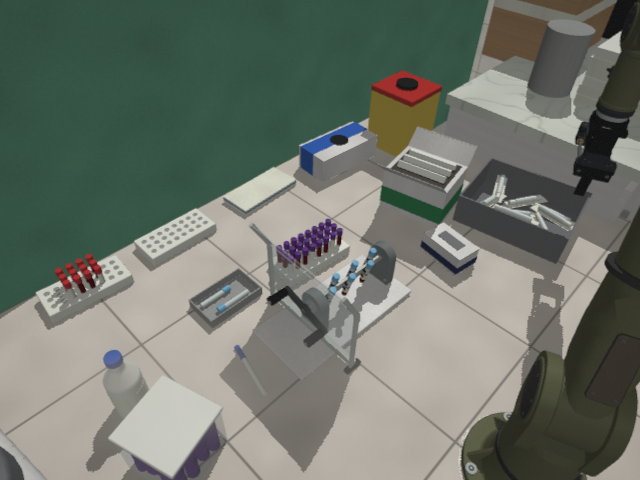

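View pics/top0.png

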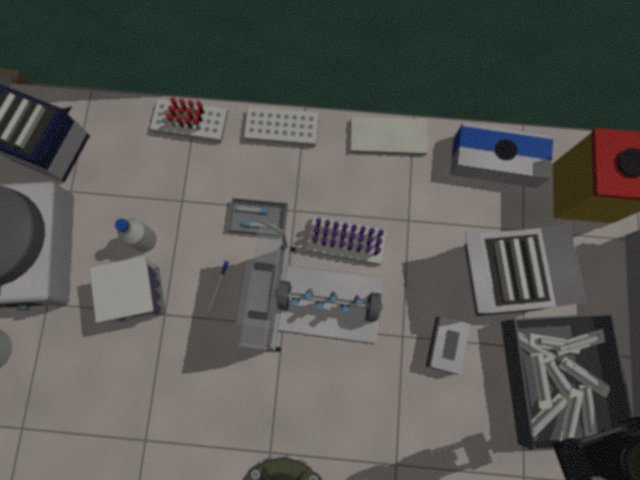

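The side view shows the knobs near (280,296) and (316,338). In the top view they are near (263,268) and (258,313), with the shield at column ~278. I'll enlarge both.

```bash
python3 - <<'E'
import cv2,numpy as np
a=cv2.imread("pics/side0.png")[215:385,230:420]; b=cv2.imread("pics/top0.png")[210:360,200:400]
a=cv2.resize(a,(400,358),interpolation=2); a=cv2.resize(cv2.imread("pics/side0.png")[215:385,230:420],None,fx=3,fy=3,interpolation=2)[:, :]
cv2.imwrite("pics/c1.png",a); cv2.imwrite("pics/c2.png",cv2.convertScaleAbs(cv2.resize(b,None,fx=4,fy=4,interpolation=2),alpha=1.6))
E
```

```text
(no output)
```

View pics/c1.png

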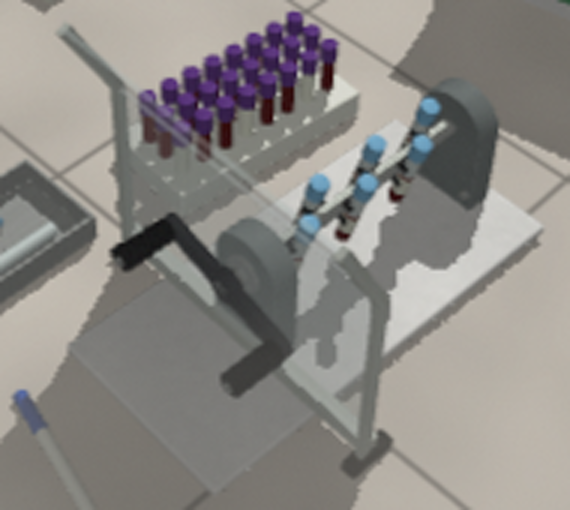

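View pics/c2.png

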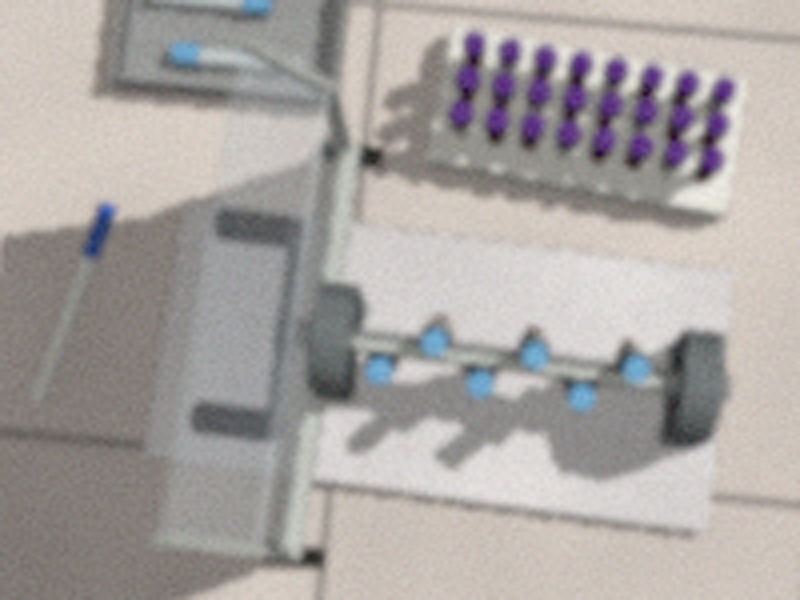

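The crops show knob_left (far one) at crop1 (122,257)–(172,225) and crop2 (220,222)–(298,232). knob_right (near one) is at crop1 (235,383)–(285,350) and crop2 (195,415)–(268,423). Now I'll triangulate.

```bash
cat >h.py <<'E'
from cell import sensors, viewer, env
import cv2,numpy as np
def P(n):
    m=viewer.camera_model(n); return m["K"]@m["extrinsics"][:3]
def tri(n1,p1,n2,p2):
    A=P(n1);B=P(n2); X=cv2.triangulatePoints(A,B,np.array(p1,float).reshape(2,1),np.array(p2,float).reshape(2,1))[:,0]; X=X/X[3]
    r=[np.round((M@X)[:2]/(M@X)[2]-p,1) for M,p in((A,p1),(B,p2))]
    return X[:3],r
def plane(n,p,z):
    M=P(n); H=M[:,[0,1,3]]+0; H[:,2]+=M[:,2]*z; x=np.linalg.solve(H,[*p,1]); return x[:2]/x[2]
E
python3 - <<'E'
from h import *
np.set_printoptions(precision=4,suppress=True)
s=lambda x,y:(x/3+230,y/3+215)
t=lambda x,y:(x/4+200,y/4+210)
for nm,a,b in [("L",(147,241),(259,227)),("R",(260,367),(232,419)),("Lout",(120,260),(218,222)),("Rout",(232,386),(194,414)),
 ("lipfar",(65,33),(240,45)),("lipnear",(380,300),(160,545))]:
    print(nm,*tri("side",s(*a),"top",t(*b)))
for c in [(735,270),(706,532),(318,485)]: print(plane("top",t(*c),.014))
for c in [(543,232),(215,492),(70,347)]: print(plane("side",s(*c),.014))
for c in [(435,340),(535,353),(636,366),(378,369),(480,383),(582,397)]: print(plane("top",t(*c),.135))
for i,c in enumerate([(315,183),(373,147),(428,107),(305,225),(364,183),(420,148)]): print(plane("side",s(*c),.13))
E
```

```text
L [0.559  0.0921 0.1059] [array([0.5, 0.1]), array([-0.2, -0.4])]
R [0.4417 0.0974 0.0749] [array([-0.9, -0.2]), array([0.3, 0.6])]
Lout [0.5599 0.1174 0.1052] [array([0.5, 0.1]), array([-0.2, -0.4])]
Rout [0.4436 0.1216 0.0744] [array([-0.4, -0.1]), array([0.1, 0.3])]
lipfar [0.6309 0.0948 0.2636] [array([0.2, 0.1]), array([-0.1, -0.2])]
lipnear [0.3549 0.1032 0.2385] [array([-6.7, -1.6]), array([2.4, 5. ])]
[ 0.5723 -0.2109]
[ 0.4031 -0.2023]
[0.4104 0.0461]
[ 0.4005 -0.1947]
[0.4182 0.1616]
[0.5834 0.1541]
[ 0.4958 -0.0221]
[ 0.4934 -0.0812]
[ 0.4911 -0.1406]
[0.4759 0.0095]
[ 0.4731 -0.0506]
[ 0.4703 -0.1105]
[ 0.4993 -0.0193]
[ 0.4938 -0.0774]
[ 0.4925 -0.1404]
[0.4765 0.0155]
[ 0.474  -0.0451]
[ 0.4683 -0.1021]
```

Crank centre comes out at about (0.500, 0.095, 0.090), which matches the text's height of 90 mm. The knobs are 121 mm apart, the rotor is near +0.26 rad, and the rotator x axis is about (-0.046, -0.999).

Rows have no tilt component, so the lean has to come from going past the arm's reach. First I'll spin so the jaws lie across the arm's plane, lifting at the same time.

>>> carry_out([
  [0, 0, 2, 0.135],
  [0, 0, 2, 0.135],
  [0, 0, 2, 0.135],
  [0, 0, 2, 0.135],
  [0, 0, 2, 0.135],
  [0, 0, 2, 0.135],
  [0, 0, 2, 0.135],
  [0, 0, 2, 0.135],
  [0, 0, 1, 0.135],
  [0, 0, 1, 0.135],
  [0, 0, 0, 0.135],
  [0, 0, 0, 0.135],
])

```text
time_s: 1.3
tool_pos: [0.2372, -0.6035, 0.5822]
tool_rot: [-104.9, 89.0, -166.8]
force: [-0.3, -1.1, -1.2]
grip_width: 0.0869
```

```bash
cat >st.py <<'E'
from h import *
from scipy.spatial.transform import Rotation as Ro
np.set_printoptions(precision=3,suppress=True)
def st():
    o=sensors.get_obs(); R=Ro.from_euler('xyz',o['tool_rot'],degrees=True).as_matrix()
    a=R[:,0]; print('t',round(o['time_s'],2),'q',o['qpos'].round(1),'tcp',o['tool_pos'],'grasp',o['tool_pos']+a*env.grip_depth)
    print('tilt',np.degrees(np.arccos(-a[2])).round(1),'az',np.degrees(np.arctan2(a[1],a[0])).round(1),'jaw',R[:,1],'F',o['force'].round(1),'w',o['grip_width'].round(4))
st()
E
python3 st.py
```

```text
t 1.3 q [ 76.9  18.3 -15.6  63.8   5.9  98.7  91. ] tcp [ 0.237 -0.604  0.582] grasp [ 0.234 -0.604  0.419]Traceback (most recent call last):
  File "st.py", line 8, in <module>
    st()
    ~~^^
  File "st.py", line 7, in st
    print('tilt',np.degrees(np.arccos(-a[2])).round(1),'az',np.degrees(np.arctan2(a[1],a[0])).round(1),'jaw',R[:,1],'F',o['force'].round(1),'w',o['grip_width'].round(4))
                                                                                                                                                ^^^^^^^^^^^^^^^^^^^^^
AttributeError: 'float' object has no attribute 'round'
```

```bash
sed -i "s/o\['grip_width'\].round(4)/round(o['grip_width'],4)/" st.py
```

>>> carry_out([
  [0, 0, 4, 0],
  [0, 0, 4, 0],
  [0, 0, 4, 0],
  [0, 0, 4, 0],
  [0, 0, 4, 0],
  [0, 0, 4, 0],
])

```text
time_s: 1.9
tool_pos: [0.2294, -0.5865, 0.7442]
tool_rot: [-40.2, 88.6, -101.8]
force: [0.1, -0.0, 0.0]
grip_width: 0.0871
```

```bash
python3 st.py
```

```text
t 1.9 q [ 58.9  22.2  13.8  39.4  -5.  117.6  97.6] tcp [ 0.229 -0.587  0.744] grasp [ 0.229 -0.59   0.581]
tilt 1.4 az -101.8 jaw [ 0.879  0.476 -0.015] F [ 0.1 -0.   0. ] w 0.0871
```

>>> carry_out([
  [0, 0, 5, 0],
  [0, 0, 5, 0],
  [0, 0, 5, 0],
  [0, 0, 5, 0],
])

```text
time_s: 2.3
tool_pos: [0.2063, -0.5281, 0.8297]
tool_rot: [-12.4, 79.9, -74.0]
force: [0.2, -0.9, 0.1]
grip_width: 0.0868
```

```bash
python3 st.py
```

```text
t 2.3 q [ 55.3  16.   17.8  37.   -5.1 117.6  97.8] tcp [ 0.206 -0.528  0.83 ] grasp [ 0.214 -0.556  0.669]
tilt 10.1 az -74.0 jaw [ 0.88   0.474 -0.038] F [ 0.2 -0.9  0.1] w 0.0868
```

Pushing up past the reach tilts the tool as wanted: 10° outward so far.

>>> carry_out([
  [0, 0, 5, 0],
  [0, 0, 5, 0],
  [0, 0, 5, 0],
  [0, 0, 5, 0],
  [0, 0, 5, 0],
  [0, 0, 5, 0],
  [0, 0, 5, 0],
  [0, 0, 5, 0],
])

```text
time_s: 3.1
tool_pos: [0.1651, -0.4278, 0.9748]
tool_rot: [-9.5, 61.1, -70.9]
force: [-0.9, -0.4, -0.0]
grip_width: 0.0867
```

```bash
python3 st.py
```

```text
t 3.1 q [ 50.2  10.6  25.9  23.6  -7.2 117.6  98.2] tcp [ 0.165 -0.428  0.975] grasp [ 0.191 -0.503  0.832]
tilt 28.9 az -70.9 jaw [ 0.884  0.46  -0.08 ] F [-0.9 -0.4 -0. ] w 0.0867
```

>>> carry_out([
  [0, 0, 5, 0],
  [0, 0, 5, 0],
  [2, 0, -4, -0.05],
  [3, 0, -4, -0.05],
  [3, 0, -4, -0.05],
  [4, 0, -4, -0.05],
  [4, 0, -4, -0.05],
  [4, 0, -4, -0.05],
  [4, 0, -4, -0.05],
  [4, 0, -4, -0.05],
  [4, 1, -3, -0.05],
])

```text
time_s: 4.2
tool_pos: [0.4305, -0.3879, 0.7067]
tool_rot: [-6.9, 53.9, -95.9]
force: [-0.4, -0.1, 0.7]
grip_width: 0.087
```

```bash
python3 st.py
```

```text
t 4.2 q [19.   3.2 11.1 71.  31.9 89.5 35.4] tcp [ 0.43  -0.388  0.707] grasp [ 0.421 -0.484  0.575]
tilt 36.1 az -95.9 jaw [ 0.997 -0.007 -0.07 ] F [-0.4 -0.1  0.7] w 0.087
```

>>> carry_out([
  [0.5, 4.5, -1, 0],
  [0.5, 4.5, -1, 0],
  [0.5, 4.5, -1, 0],
  [0.5, 4.5, -1, 0],
  [0.5, 4.5, -1, 0],
  [0.5, 4.5, -1, 0],
  [0.5, 4.5, -1, 0],
  [0.5, 4.5, -1, 0],
  [0.5, 4.5, -1, 0],
  [0.5, 4.5, -1, 0],
  [0.5, 4.5, -1, 0],
  [0.5, 4.5, -1, 0],
])

```text
time_s: 5.4
tool_pos: [0.4969, 0.1687, 0.5764]
tool_rot: [-7.0, 54.5, -96.3]
force: [0.5, -0.5, -0.4]
grip_width: 0.0872
```

```bash
python3 st.py
```

```text
t 5.4 q [-13.    9.1 -21.   79.5  32.3 113.6 -26.3] tcp [0.497 0.169 0.576] grasp [0.486 0.074 0.443]
tilt 35.5 az -96.3 jaw [ 0.997 -0.011 -0.071] F [ 0.5 -0.5 -0.4] w 0.0872
```

>>> carry_out([
  [1, 3, -1, 0],
  [1.5, 3, -2, 0],
  [1.5, 3, -3, 0],
  [1.5, 2, -3, 0],
  [1.5, 1, -3, 0],
  [1, 0, -3, 0],
  [0, 0, -3, 0],
  [0, -2, -3, 0],
  [0, -2, -3, 0],
  [0, 0, 0, 0],
])

```text
time_s: 6.4
tool_pos: [0.5793, 0.2635, 0.3257]
tool_rot: [-6.8, 55.3, -95.5]
force: [0.5, -0.3, 0.4]
grip_width: 0.0871
```

```bash
cat >tg.py <<'E'
import sys
from st import *
C=np.array([.5003,.0948,.0904]); yr=np.array([.999,-.046,0]); xr=np.array([-.046,-.999,0])
def knob(phi,xo=-.008): return C+.06*(np.cos(phi)*yr+np.sin(phi)*np.array([0,0,1]))+xo*xr
def grasp():
    o=sensors.get_obs(); R=Ro.from_euler('xyz',o['tool_rot'],degrees=True).as_matrix(); return o['tool_pos']+R[:,0]*env.grip_depth, R[:,0]
def ang():
    d=grasp()[0]-C; return np.arctan2(d[2],d@yr), np.hypot(d[2],d@yr), d@xr
E
python3 - <<'E'
from tg import *
g,a=grasp(); k=knob(.26); print("to knob cm",(k-g)*100,"a",a, "pre",(k-a*.09-g)*100)
v=viewer.read_camera("side"); cv2.imwrite("pics/s1.png",cv2.resize(v[180:400,200:440,::-1],None,fx=2.5,fy=2.5))
E
```

```text
t 6.4 q [-18.2  29.4 -22.3  82.9  34.3  96.3 -43.2] tcp [0.579 0.264 0.326] grasp [0.57  0.171 0.191]
tilt 34.7 az -95.5 jaw [ 0.998  0.003 -0.068] F [ 0.5 -0.3  0.4] w 0.0871
to knob cm [-1.183 -7.072 -8.546] a [-0.054 -0.567 -0.822] pre [-0.695 -1.97  -1.148]
```

View pics/s1.png

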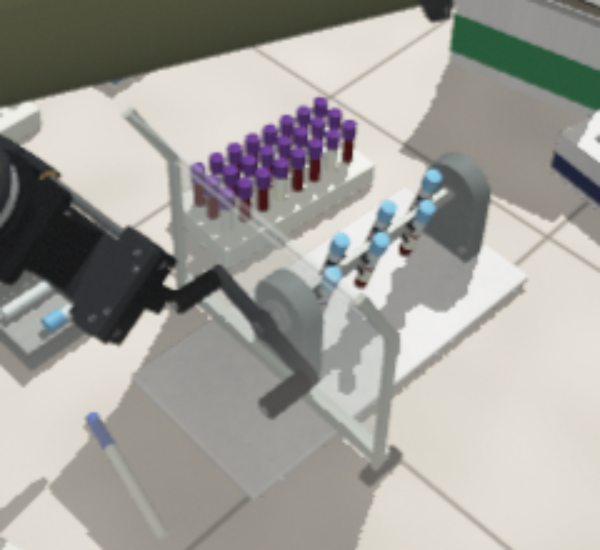

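View 5: the gripper stands operator-side of the far knob (knob at about (195,290) in the crop), with the lip cleared. Moving in and closing.

>>> carry_out([
  [-0.6, -0.7, -0.8, 0],
  [-0.6, -1.3, -1.5, 0],
  [0, -1.3, -1.6, 0],
  [0, -1.3, -1.6, 0],
  [0, -1.3, -1.6, 0],
  [0, -1.2, -1.4, 0],
  [0, 0, 0, 0],
])

```text
time_s: 7.15
tool_pos: [0.5718, 0.2052, 0.2596]
tool_rot: [-4.0, 56.6, -92.6]
force: [0.1, -0.7, 0.3]
grip_width: 0.087
```

>>> carry_out([
  [0, 0, 0, 0],
  [0, 0, 0, 0],
  [0, 0, 0, 0],
  [0, 0, 0, 0],
  [0, 0, 0, 0],
  [0, 0, 0, 0],
], hand=0, force=15)

```text
time_s: 7.75
tool_pos: [0.5735, 0.2119, 0.267]
tool_rot: [-3.0, 57.0, -91.5]
force: [0.2, 0.3, 0.1]
grip_width: 0.0473
```

```bash
python3 - <<'E'
from tg import *
print(ang(),(knob(.26)-grasp()[0])*100)
v=viewer.read_camera("side"); cv2.imwrite("pics/s2.png",cv2.resize(v[240:380,230:390,::-1],None,fx=3.5,fy=3.5))
E
```

```text
t 7.75 q [-14.2  27.8 -21.5  92.   35.8  85.5 -44.2] tcp [0.573 0.212 0.267] grasp [0.571 0.123 0.13 ]
tilt 33.0 az -91.5 jaw [ 0.999  0.019 -0.029] F [0.2 0.3 0.1] w 0.0473
(np.float64(0.5154390530099103), np.float64(0.07993387076370477), np.float64(-0.03135927062776414)) [-1.262 -2.28  -2.398]
```

View pics/s2.png

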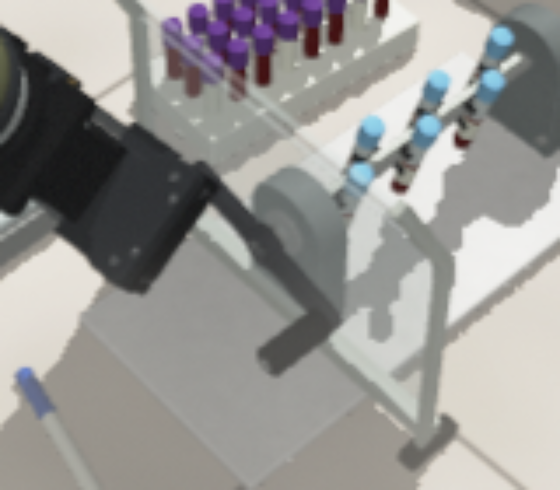

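View 6: the gripper is ~3 cm short of the knob, and it crept back while idle. I'll reopen and check for drift or contact.

>>> carry_out([
  [0, 0, 0, 0],
  [0, 0, 0, 0],
  [0, 0, 0, 0],
  [0, 0, 0, 0],
], hand=8.7)

```text
time_s: 8.2
tool_pos: [0.5733, 0.2115, 0.2665]
tool_rot: [-3.1, 57.0, -91.6]
force: [0.8, -0.3, -0.4]
grip_width: 0.067
```

```bash
python3 - <<'E'
from tg import *
o=sensors.get_obs();print(o['effort'],o['wrist_torque'],o['joint_velocities'])
E
sed -n 1,200p pics/../st.py | head -3
```

```text
t 8.2 q [-14.2  27.8 -21.5  92.   35.8  85.5 -44.2] tcp [0.573 0.212 0.267] grasp [0.571 0.123 0.129]
tilt 33.0 az -91.6 jaw [ 0.999  0.019 -0.03 ] F [ 0.8 -0.3 -0.4] w 0.067
[ -0.015 -51.691  -3.825 -26.215   1.799   1.994   0.022] [ 0.615 -0.121 -0.02 ] [0.034 0.109 0.081 0.166 0.041 0.116 0.002]
from h import *
from scipy.spatial.transform import Rotation as Ro
np.set_printoptions(precision=3,suppress=True)
```

>>> carry_out([
  [-0.6, -0.9, -1.2, 0],
  [-0.6, -0.9, -1.2, 0],
])

```text
time_s: 8.4
tool_pos: [0.562, 0.1947, 0.2436]
tool_rot: [-2.7, 57.2, -91.1]
force: [0.2, -0.1, 0.4]
grip_width: 0.0818
```

```bash
python3 - <<'E'
from tg import *
o=sensors.get_obs();print(o['effort'],o['wrist_torque'],o['joint_velocities'])
v=viewer.read_camera("wrist"); cv2.imwrite("pics/w1.png",v[:,:,::-1])
E
```

```text
t 8.4 q [-13.2  27.2 -21.2  95.8  36.2  82.1 -45.1] tcp [0.562 0.195 0.244] grasp [0.56  0.106 0.106]
tilt 32.8 az -91.1 jaw [ 0.999  0.02  -0.026] F [ 0.2 -0.1  0.4] w 0.0818
[ -0.795 -50.691  -4.049 -26.773   1.712   2.312   0.111] [ 0.622 -0.067 -0.017] [  4.765  -2.858   1.348  18.314   2.416 -17.056  -4.702]
```

View pics/w1.png

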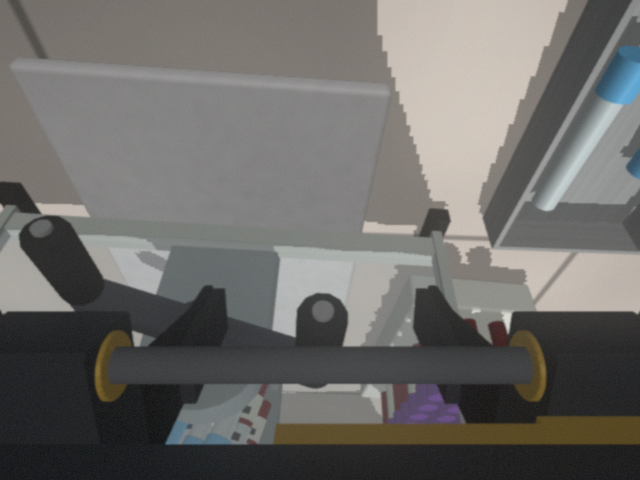

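View 7 (wrist): the far knob, at (322,310), is centred between the fingers at (215,·) and (425,·). Small advance, then close.

>>> carry_out([
  [0, -0.7, 0, 0],
  [0, 0, 0, 0],
  [0, 0, 0, 0],
  [0, 0, 0, 0],
  [0, 0, 0, 0],
  [0, 0, 0, 0],
  [0, 0, 0, 0],
  [0, 0, 0, 0],
  [0, 0, 0, 0],
  [0, 0, 0, 0],
], hand=0, force=15)

```text
time_s: 9.45
tool_pos: [0.5619, 0.1867, 0.2436]
tool_rot: [-2.9, 57.1, -91.3]
force: [-1.0, 0.2, 0.0]
grip_width: 0.0201
```

```bash
python3 - <<'E'
from tg import *
print(ang(),(knob(.26)-grasp()[0])*100)
E
```

```text
t 9.45 q [-12.6  26.8 -21.1  96.4  36.3  81.7 -44.6] tcp [0.562 0.187 0.244] grasp [0.56  0.098 0.106]
tilt 32.9 az -91.3 jaw [ 0.999  0.019 -0.027] F [-1.   0.2  0. ] w 0.0201
(np.float64(0.2615686587738218), np.float64(0.06149725752869326), np.float64(-0.005843140111089377)) [-0.131  0.222 -0.048]
```

Knob gripped (20.1 mm). Working out the arc rows.

```bash
cat >arc.py <<'E'
from tg import *
def arc(p0,p1,n):
    k=np.array([knob(p,0) for p in np.linspace(p0,p1,n+1)]); g=(np.diff(k,axis=0)*100).round(1)
    print([[float(x) for x in r]+[0] for r in g])
if __name__=="__main__":
    print('ang',np.round(ang(),3)); a=sys.argv; p0=ang()[0] if a[1]=='n' else float(a[1]); arc(p0,float(a[2]),int(a[3]))
E
python3 arc.py n 1.75 11
```

```text
t 9.45 q [-12.6  26.8 -21.1  96.4  36.3  81.7 -44.6] tcp [0.562 0.187 0.244] grasp [0.56  0.098 0.106]
tilt 32.9 az -91.3 jaw [ 0.999  0.019 -0.027] F [-1.   0.2  0. ] w 0.0201
ang [ 0.262  0.061 -0.006]
[[-0.3, 0.0, 0.8, 0], [-0.4, 0.0, 0.7, 0], [-0.5, 0.0, 0.7, 0], [-0.5, 0.0, 0.6, 0], [-0.6, 0.0, 0.5, 0], [-0.7, 0.0, 0.4, 0], [-0.7, 0.0, 0.3, 0], [-0.8, 0.0, 0.2, 0], [-0.8, 0.0, 0.1, 0], [-0.8, 0.0, 0.0, 0], [-0.8, 0.0, -0.1, 0]]
```

>>> carry_out([
  [-0.3, 0, 0.8, 0],
  [-0.4, 0, 0.7, 0],
  [-0.5, 0, 0.7, 0],
  [-0.5, 0, 0.6, 0],
  [-0.6, 0, 0.5, 0],
  [-0.7, 0, 0.4, 0],
])

```text
time_s: 10.05
tool_pos: [0.5295, 0.1875, 0.2827]
tool_rot: [-2.9, 57.3, -91.3]
force: [0.2, 1.2, -3.5]
grip_width: 0.02
```

```bash
python3 arc.py n 2.5 12
```

```text
t 10.05 q [-12.4  21.3 -22.3  99.   34.   84.1 -43.8] tcp [0.53  0.188 0.283] grasp [0.527 0.099 0.145]
tilt 32.7 az -91.3 jaw [ 0.999  0.019 -0.027] F [ 0.2  1.2 -3.5] w 0.02
ang [ 1.113  0.061 -0.006]
[[-0.6, 0.0, 0.3, 0], [-0.7, 0.0, 0.2, 0], [-0.7, 0.0, 0.1, 0], [-0.7, 0.0, 0.0, 0], [-0.7, 0.0, -0.0, 0], [-0.7, 0.0, -0.1, 0], [-0.7, 0.0, -0.2, 0], [-0.6, 0.0, -0.3, 0], [-0.6, 0.0, -0.3, 0], [-0.6, 0.0, -0.4, 0], [-0.5, 0.0, -0.5, 0], [-0.4, 0.0, -0.5, 0]]
```

Tracking well, radius held at 61 mm and forces small.

>>> carry_out([
  [-0.6, 0, 0.3, 0],
  [-0.7, 0, 0.2, 0],
  [-0.7, 0, 0.1, 0],
  [-0.7, 0, 0, 0],
  [-0.7, 0, 0, 0],
  [-0.7, 0, -0.1, 0],
  [-0.7, 0, -0.2, 0],
  [-0.6, 0, -0.3, 0],
  [-0.6, 0, -0.3, 0],
  [-0.6, 0, -0.4, 0],
  [-0.5, 0, -0.5, 0],
  [-0.4, 0, -0.5, 0],
])

```text
time_s: 11.25
tool_pos: [0.4535, 0.1892, 0.2666]
tool_rot: [-0.6, 57.9, -88.9]
force: [2.3, 2.6, 0.3]
grip_width: 0.0198
```

```bash
python3 arc.py n 3.18 6
```

```text
t 11.25 q [-13.4  14.8 -24.6 109.3  31.6  80.4 -48.5] tcp [0.453 0.189 0.267] grasp [0.455 0.102 0.128]
tilt 32.1 az -88.9 jaw [ 1.     0.029 -0.006] F [2.3 2.6 0.3] w 0.0198
ang [ 2.449  0.059 -0.005]
[[-0.4, 0.0, -0.6, 0], [-0.4, 0.0, -0.6, 0], [-0.3, 0.0, -0.7, 0], [-0.2, 0.0, -0.7, 0], [-0.1, 0.0, -0.7, 0], [-0.0, 0.0, -0.7, 0]]
```

>>> carry_out([
  [-0.4, 0, -0.6, 0],
  [-0.4, 0, -0.6, 0],
  [-0.3, 0, -0.7, 0],
  [-0.2, 0, -0.7, 0],
  [-0.1, 0, -0.7, 0],
  [0, 0, -0.7, 0],
  [0, 0, 0, 0],
])

```text
time_s: 11.95
tool_pos: [0.4393, 0.1899, 0.2259]
tool_rot: [0.1, 57.8, -88.2]
force: [4.5, 2.3, -1.8]
grip_width: 0.0198
```

```bash
python3 arc.py n 3.18 2
```

```text
t 11.95 q [-14.3  16.7 -24.7 112.6  32.9  76.4 -52.5] tcp [0.439 0.19  0.226] grasp [0.442 0.103 0.088]
tilt 32.2 az -88.2 jaw [1.   0.03 0.  ] F [ 4.5  2.3 -1.8] w 0.0198
ang [-3.093  0.059 -0.005]
[[12.0, -0.6, 0.6, 0], [-12.0, 0.6, -0.5, 0]]
```

>>> carry_out([
  [0, 0, 0, 0],
  [0, 0, 0, 0],
  [0, 0, 0, 0],
  [0, 0, 0, 0],
  [0, 0, 0, 0],
  [0, 0.6, 0.9, 0],
  [0, 1.1, 1.7, 0],
  [0, 1.1, 1.7, 0],
  [0, 0.6, 0.9, -0.05],
  [0, 0, 0, 0],
], hand=6.5)

```text
time_s: 12.95
tool_pos: [0.4361, 0.2233, 0.2792]
tool_rot: [-1.2, 57.4, -92.4]
force: [0.6, -0.6, -0.8]
grip_width: 0.0649
```

```bash
python3 - <<'E'
from tg import *
g,a=grasp(); k=knob(.05); print("to knob cm",(k-g)*100,"pre",(k-a*.06-g)*100)
E
```

```text
t 12.95 q [-16.1  15.3 -25.9 107.3  29.1  84.8 -53.3] tcp [0.436 0.223 0.279] grasp [0.432 0.135 0.141]
tilt 32.6 az -92.4 jaw [ 1.    -0.024 -0.011] F [ 0.6 -0.6 -0.8] w 0.0649
to knob cm [12.811 -3.523 -4.81 ] pre [12.945 -0.292  0.245]
```

>>> carry_out([
  [2.5, 0, 0, 0],
  [3.5, 0, 0.2, 0],
  [3.5, 0, 0, 0],
  [2.5, -0.3, 0, 0],
  [1, 0, 0, 0],
  [0, 0, 0, 0],
])

```text
time_s: 13.55
tool_pos: [0.5688, 0.2205, 0.2813]
tool_rot: [-1.3, 57.3, -92.0]
force: [-0.7, 0.3, 0.3]
grip_width: 0.0648
```

```bash
python3 - <<'E'
from tg import *
g,a=grasp(); k=knob(.05); print("to knob cm",(k-g)*100)
v=viewer.read_camera("wrist"); cv2.imwrite("pics/w2.png",v[:,:,::-1])
E
```

```text
t 13.55 q [-14.6  27.  -22.1  91.3  34.9  87.1 -46.2] tcp [0.569 0.221 0.281] grasp [0.566 0.132 0.144]
tilt 32.7 az -92.0 jaw [ 1.    -0.015 -0.012] F [-0.7  0.3  0.3] w 0.0648
to knob cm [-0.521 -3.226 -5.03 ]
```

View pics/w2.png

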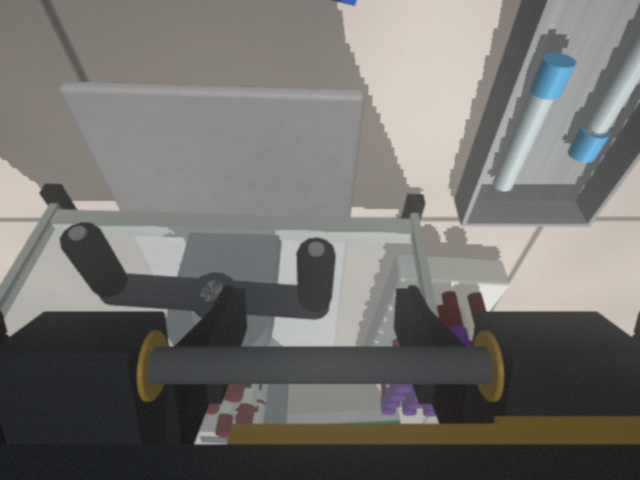

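View 8 (wrist): the crank bar is level and the other knob, at (316,270), lies between the fingers. Moving in and gripping.

>>> carry_out([
  [-0.2, -0.7, -1, 0],
  [-0.3, -1, -1.5, 0],
  [0, -1, -1.5, 0],
  [0, -0.6, -1, 0],
  [0, 0, 0, 0],
])

```text
time_s: 14.1
tool_pos: [0.5561, 0.1874, 0.2279]
tool_rot: [-1.9, 57.3, -92.1]
force: [-0.9, -0.7, -1.4]
grip_width: 0.0651
```

>>> carry_out([
  [0, 0, 0, 0],
  [0, 0, 0, 0],
  [0, 0, 0, 0],
  [0, 0, 0, 0],
  [0, 0, 0, 0],
  [0, 0, 0, 0],
  [0, 0, 0, 0],
], hand=0)

```text
time_s: 14.8
tool_pos: [0.5617, 0.1888, 0.2329]
tool_rot: [0.3, 57.5, -89.8]
force: [0.2, -1.2, -2.4]
grip_width: 0.0198
```

```bash
python3 arc.py n 1.62 12; python3 arc.py 0.05 1.62 12|tail -1
```

```text
t 14.8 q [-12.7  27.3 -21.2  97.   36.9  80.1 -47.4] tcp [0.562 0.189 0.233] grasp [0.562 0.101 0.095]
tilt 32.5 az -89.8 jaw [ 1.    -0.002  0.003] F [ 0.2 -1.2 -2.4] w 0.0198
ang [ 0.075  0.061 -0.009]
[[-0.1, 0.0, 0.8, 0], [-0.2, 0.0, 0.7, 0], [-0.3, 0.0, 0.7, 0], [-0.4, 0.0, 0.7, 0], [-0.5, 0.0, 0.6, 0], [-0.5, 0.0, 0.5, 0], [-0.6, 0.0, 0.5, 0], [-0.7, 0.0, 0.4, 0], [-0.7, 0.0, 0.3, 0], [-0.7, 0.0, 0.2, 0], [-0.8, 0.0, 0.1, 0], [-0.8, 0.0, 0.0, 0]]
[[-0.1, 0.0, 0.8, 0], [-0.2, 0.0, 0.8, 0], [-0.3, 0.0, 0.7, 0], [-0.4, 0.0, 0.7, 0], [-0.5, 0.0, 0.6, 0], [-0.5, 0.0, 0.6, 0], [-0.6, 0.0, 0.5, 0], [-0.7, 0.0, 0.4, 0], [-0.7, 0.0, 0.3, 0], [-0.8, 0.0, 0.2, 0], [-0.8, 0.0, 0.1, 0], [-0.8, 0.0, 0.0, 0]]
```

Gripped at 19.8 mm. Carrying it over the top.

>>> carry_out([
  [-0.1, 0, 0.8, 0],
  [-0.2, 0, 0.7, 0],
  [-0.3, 0, 0.7, 0],
  [-0.4, 0, 0.7, 0],
  [-0.5, 0, 0.6, 0],
  [-0.5, 0, 0.5, 0],
  [-0.6, 0, 0.5, 0],
  [-0.7, 0, 0.4, 0],
  [-0.7, 0, 0.3, 0],
  [-0.7, 0, 0.2, 0],
  [-0.8, 0, 0.1, 0],
  [-0.8, 0, 0, 0],
])

```text
time_s: 16.0
tool_pos: [0.492, 0.1907, 0.2892]
tool_rot: [-0.1, 57.9, -90.1]
force: [4.7, -0.3, -12.4]
grip_width: 0.0191
```

```bash
python3 arc.py n 3.18 12
```

```text
t 16.0 q [-12.6  17.1 -23.7 103.4  32.2  83.4 -46.9] tcp [0.492 0.191 0.289] grasp [0.492 0.104 0.151]
tilt 32.1 az -90.1 jaw [ 1.    -0.001 -0.001] F [  4.7  -0.3 -12.4] w 0.0191
ang [ 1.718  0.061 -0.009]
[[-0.7, 0.0, -0.2, 0], [-0.7, 0.0, -0.2, 0], [-0.7, 0.0, -0.3, 0], [-0.6, 0.0, -0.4, 0], [-0.6, 0.0, -0.5, 0], [-0.5, 0.0, -0.5, 0], [-0.4, 0.0, -0.6, 0], [-0.4, 0.0, -0.6, 0], [-0.3, 0.0, -0.7, 0], [-0.2, 0.0, -0.7, 0], [-0.1, 0.0, -0.7, 0], [-0.0, 0.0, -0.7, 0]]
```

>>> carry_out([
  [-0.7, 0, -0.3, 0],
  [-0.7, 0, -0.2, 0],
  [-0.7, 0, -0.3, 0],
  [-0.6, 0, -0.4, 0],
  [-0.6, 0, -0.5, 0],
  [-0.5, 0, -0.5, 0],
  [-0.4, 0, -0.6, 0],
  [-0.4, 0, -0.6, 0],
  [-0.3, 0, -0.7, 0],
  [-0.2, 0, -0.7, 0],
  [-0.1, 0, -0.7, 0],
  [0, 0, -0.6, 0],
])

```text
time_s: 17.2
tool_pos: [0.4392, 0.1925, 0.2301]
tool_rot: [2.0, 58.0, -88.1]
force: [1.8, 2.8, 1.5]
grip_width: 0.0198
```

```bash
python3 arc.py n 3.18 2
```

```text
t 17.2 q [-14.2  16.4 -25.  112.4  32.6  76.7 -54.1] tcp [0.439 0.192 0.23 ] grasp [0.442 0.106 0.091]
tilt 32.0 az -88.1 jaw [1.    0.005 0.018] F [1.8 2.8 1.5] w 0.0198
ang [ 3.124  0.059 -0.008]
[[-0.0, 0.0, -0.2, 0], [0.0, -0.0, -0.2, 0]]
```

>>> carry_out([
  [0, 0, 0, 0],
  [0, 0, 0, 0],
  [0, 0, 0, 0],
  [0, 0, 0, 0],
  [0, 0, 0, 0],
  [0, 0.6, 0.9, 0],
  [0, 1.1, 1.7, 0],
  [0, 1.1, 1.7, 0],
  [0, 0.6, 0.9, -0.05],
  [0, 0, 0, 0],
], hand=6.5)

```text
time_s: 18.2
tool_pos: [0.4365, 0.226, 0.2838]
tool_rot: [0.9, 57.7, -92.1]
force: [-0.3, -0.8, 0.5]
grip_width: 0.0649
```

>>> carry_out([
  [2.5, 0, 0, 0],
  [3.5, 0, 0, 0],
  [3.5, 0, 0, 0],
  [2.5, -0.3, 0, 0],
  [0.5, 0, 0, 0],
  [0, 0, 0, 0],
])

```text
time_s: 18.8
tool_pos: [0.5642, 0.2231, 0.2839]
tool_rot: [0.8, 57.6, -91.7]
force: [-0.3, 0.0, 0.0]
grip_width: 0.0647
```

```bash
python3 - <<'E'
from tg import *
g,a=grasp(); k=knob(-.01); print("to knob cm",(k-g)*100)
E
```

```text
t 18.8 q [-14.5  26.5 -22.4  91.7  34.7  87.  -48.3] tcp [0.564 0.223 0.284] grasp [0.562 0.136 0.146]
tilt 32.4 az -91.7 jaw [ 0.999 -0.041  0.007] F [-0.3  0.   0. ] w 0.0647
to knob cm [-0.101 -3.556 -5.607]
```

>>> carry_out([
  [0, -0.7, -1.1, 0],
  [0, -1.1, -1.7, 0],
  [0, -1.1, -1.7, 0],
  [0, -0.7, -1.1, 0],
  [0, 0, 0, 0],
])

```text
time_s: 19.3
tool_pos: [0.5582, 0.1863, 0.2239]
tool_rot: [0.2, 57.6, -91.8]
force: [-0.9, -0.2, -0.1]
grip_width: 0.0649
```

>>> carry_out([
  [0, 0, 0, 0],
  [0, 0, 0, 0],
  [0, 0, 0, 0],
  [0, 0, 0, 0],
  [0, 0, 0, 0],
  [0, 0, 0, 0],
  [0, 0, 0, 0],
], hand=0)

```text
time_s: 20.0
tool_pos: [0.5621, 0.1883, 0.2285]
tool_rot: [1.9, 57.8, -90.0]
force: [1.4, -0.8, -1.4]
grip_width: 0.0193
```

```bash
python3 arc.py n 1.57 12
```

```text
t 20.0 q [-12.5  27.6 -21.3  97.1  36.9  79.6 -49.3] tcp [0.562 0.188 0.229] grasp [0.562 0.101 0.09 ]
tilt 32.2 az -90.0 jaw [ 0.999 -0.028  0.018] F [ 1.4 -0.8 -1.4] w 0.0193
ang [-0.004  0.061 -0.009]
[[-0.0, 0.0, 0.8, 0], [-0.2, 0.0, 0.8, 0], [-0.3, 0.0, 0.7, 0], [-0.3, 0.0, 0.7, 0], [-0.4, 0.0, 0.7, 0], [-0.5, 0.0, 0.6, 0], [-0.6, 0.0, 0.5, 0], [-0.7, 0.0, 0.4, 0], [-0.7, 0.0, 0.3, 0], [-0.7, 0.0, 0.3, 0], [-0.8, 0.0, 0.2, 0], [-0.8, 0.0, 0.1, 0]]
```

>>> carry_out([
  [0, 0, 0.8, 0],
  [-0.2, 0, 0.7, 0],
  [-0.3, 0, 0.7, 0],
  [-0.3, 0, 0.7, 0],
  [-0.4, 0, 0.7, 0],
  [-0.5, 0, 0.6, 0],
  [-0.6, 0, 0.5, 0],
  [-0.7, 0, 0.4, 0],
  [-0.7, 0, 0.3, 0],
  [-0.7, 0, 0.2, 0],
  [-0.8, 0, 0.1, 0],
  [-0.8, 0, 0, 0],
])

```text
time_s: 21.2
tool_pos: [0.4954, 0.1902, 0.2878]
tool_rot: [1.5, 58.1, -90.3]
force: [2.9, 1.1, -9.5]
grip_width: 0.0193
```

```bash
python3 arc.py n 3.16 12
```

```text
t 21.2 q [-12.3  17.5 -23.8 103.1  32.3  83.2 -48.5] tcp [0.495 0.19  0.288] grasp [0.495 0.104 0.149]
tilt 31.9 az -90.3 jaw [ 1.    -0.027  0.014] F [ 2.9  1.1 -9.5] w 0.0193
ang [ 1.668  0.059 -0.009]
[[-0.7, 0.0, -0.1, 0], [-0.7, 0.0, -0.2, 0], [-0.7, 0.0, -0.3, 0], [-0.6, 0.0, -0.4, 0], [-0.6, 0.0, -0.5, 0], [-0.5, 0.0, -0.5, 0], [-0.5, 0.0, -0.6, 0], [-0.4, 0.0, -0.6, 0], [-0.3, 0.0, -0.7, 0], [-0.2, 0.0, -0.7, 0], [-0.1, 0.0, -0.7, 0], [-0.0, 0.0, -0.7, 0]]
```

>>> carry_out([
  [-0.7, 0, -0.2, 0],
  [-0.7, 0, -0.2, 0],
  [-0.7, 0, -0.3, 0],
  [-0.6, 0, -0.4, 0],
  [-0.6, 0, -0.5, 0],
  [-0.5, 0, -0.5, 0],
  [-0.5, 0, -0.6, 0],
  [-0.4, 0, -0.6, 0],
  [-0.3, 0, -0.7, 0],
  [-0.2, 0, -0.7, 0],
  [-0.1, 0, -0.7, 0],
  [0, 0, -0.6, 0],
])

```text
time_s: 22.4
tool_pos: [0.4402, 0.1921, 0.2285]
tool_rot: [3.1, 58.2, -88.7]
force: [2.6, 2.7, 1.8]
grip_width: 0.0194
```

```bash
python3 arc.py n 3.16 2
```

```text
t 22.4 q [-13.9  16.7 -25.1 112.2  32.4  76.7 -55.6] tcp [0.44  0.192 0.229] grasp [0.442 0.106 0.09 ]
tilt 31.8 az -88.7 jaw [ 0.999 -0.023  0.028] F [2.6 2.7 1.8] w 0.0194
ang [-3.126  0.059 -0.009]
[[12.0, -0.6, 0.2, 0], [-12.0, 0.6, -0.2, 0]]
```

>>> carry_out([
  [0, 0, 0, 0],
  [0, 0, 0, 0],
  [0, 0, 0, 0],
  [0, 0, 0, 0],
  [0, 0, 0, 0],
  [0, 0.6, 0.9, 0],
  [0, 1.1, 1.7, 0],
  [0, 1.1, 1.7, 0],
  [0, 0.6, 0.9, -0.05],
  [0, 0, 0, 0],
], hand=6.5)

```text
time_s: 23.4
tool_pos: [0.4376, 0.2252, 0.2823]
tool_rot: [2.0, 57.8, -92.8]
force: [1.7, -0.9, -0.1]
grip_width: 0.0646
```

>>> carry_out([
  [2.5, 0, 0, 0],
  [3.5, 0, 0, 0],
  [3.5, 0, 0, 0],
  [2.5, -0.3, 0, 0],
  [0.5, 0, 0, 0],
  [0, 0, 0, 0],
])

```text
time_s: 24.0
tool_pos: [0.5653, 0.2224, 0.2824]
tool_rot: [1.9, 57.8, -92.4]
force: [-0.7, 0.0, -1.0]
grip_width: 0.065
```

```bash
python3 - <<'E'
from tg import *
g,a=grasp(); k=knob(0); print("to knob cm",(k-g)*100)
E
```

```text
t 24.0 q [-14.3  26.8 -22.6  91.5  34.5  87.1 -49.9] tcp [0.565 0.222 0.282] grasp [0.562 0.135 0.144]
tilt 32.2 az -92.4 jaw [ 0.997 -0.07   0.017] F [-0.7  0.  -1. ] w 0.065
to knob cm [-0.099 -3.523 -5.369]
```

>>> carry_out([
  [0, -0.7, -1.1, 0],
  [0, -1.1, -1.6, 0],
  [0, -1.1, -1.6, 0],
  [0, -0.7, -1.1, 0],
  [0, 0, 0, 0.03],
])

```text
time_s: 24.5
tool_pos: [0.5594, 0.1855, 0.2242]
tool_rot: [1.3, 57.7, -90.8]
force: [0.4, -0.2, -0.6]
grip_width: 0.0651
```

>>> carry_out([
  [0, 0, 0, 0],
  [0, 0, 0, 0],
  [0, 0, 0, 0],
  [0, 0, 0, 0],
  [0, 0, 0, 0],
  [0, 0, 0, 0],
  [0, 0, 0, 0],
], hand=0)

```text
time_s: 25.2
tool_pos: [0.5612, 0.1879, 0.2279]
tool_rot: [2.4, 57.9, -89.4]
force: [4.5, -0.5, -2.4]
grip_width: 0.0191
```

```bash
python3 arc.py n 1.57 12
```

```text
t 25.2 q [-12.1  27.5 -21.7  97.5  37.1  79.3 -49.6] tcp [0.561 0.188 0.228] grasp [0.562 0.101 0.089]
tilt 32.1 az -89.4 jaw [ 0.999 -0.026  0.022] F [ 4.5 -0.5 -2.4] w 0.0191
ang [-0.017  0.061 -0.009]
[[-0.0, 0.0, 0.8, 0], [-0.1, 0.0, 0.8, 0], [-0.2, 0.0, 0.8, 0], [-0.3, 0.0, 0.7, 0], [-0.4, 0.0, 0.7, 0], [-0.5, 0.0, 0.6, 0], [-0.6, 0.0, 0.5, 0], [-0.7, 0.0, 0.4, 0], [-0.7, 0.0, 0.4, 0], [-0.7, 0.0, 0.3, 0], [-0.8, 0.0, 0.2, 0], [-0.8, 0.0, 0.1, 0]]
```

>>> carry_out([
  [0, 0, 0.8, 0],
  [-0.2, 0, 0.7, 0],
  [-0.3, 0, 0.7, 0],
  [-0.3, 0, 0.7, 0],
  [-0.4, 0, 0.7, 0],
  [-0.5, 0, 0.6, 0],
  [-0.6, 0, 0.5, 0],
  [-0.7, 0, 0.4, 0],
  [-0.7, 0, 0.3, 0],
  [-0.7, 0, 0.2, 0],
  [-0.8, 0, 0.1, 0],
  [-0.8, 0, 0, 0],
])

```text
time_s: 26.4
tool_pos: [0.4955, 0.1897, 0.2875]
tool_rot: [2.3, 58.3, -89.4]
force: [3.6, 1.7, -8.3]
grip_width: 0.0195
```

```bash
python3 arc.py n 3.16 12
```

```text
t 26.4 q [-11.9  17.4 -24.3 103.3  32.6  82.8 -48.7] tcp [0.496 0.19  0.288] grasp [0.496 0.104 0.148]
tilt 31.7 az -89.4 jaw [ 0.999 -0.024  0.021] F [ 3.6  1.7 -8.3] w 0.0195
ang [ 1.645  0.058 -0.009]
[[-0.7, 0.0, -0.1, 0], [-0.7, 0.0, -0.2, 0], [-0.7, 0.0, -0.3, 0], [-0.7, 0.0, -0.4, 0], [-0.6, 0.0, -0.5, 0], [-0.5, 0.0, -0.5, 0], [-0.5, 0.0, -0.6, 0], [-0.4, 0.0, -0.6, 0], [-0.3, 0.0, -0.7, 0], [-0.2, 0.0, -0.7, 0], [-0.1, 0.0, -0.7, 0], [-0.0, 0.0, -0.8, 0]]
```

>>> carry_out([
  [-0.7, 0, -0.2, 0],
  [-0.7, 0, -0.2, 0],
  [-0.7, 0, -0.3, 0],
  [-0.7, 0, -0.4, 0],
  [-0.6, 0, -0.5, 0],
  [-0.5, 0, -0.5, 0],
  [-0.5, 0, -0.6, 0],
  [-0.4, 0, -0.6, 0],
  [-0.3, 0, -0.7, 0],
  [-0.2, 0, -0.7, 0],
  [-0.1, 0, -0.6, 0],
  [0, 0, -0.5, 0],
])

```text
time_s: 27.6
tool_pos: [0.4391, 0.1917, 0.2295]
tool_rot: [3.8, 58.4, -87.9]
force: [1.8, 3.6, 1.7]
grip_width: 0.0191
```

```bash
python3 arc.py n 3.14 2
```

```text
t 27.6 q [-13.5  16.3 -25.6 112.5  32.6  76.4 -55.8] tcp [0.439 0.192 0.23 ] grasp [0.442 0.106 0.09 ]
tilt 31.6 az -87.9 jaw [ 0.999 -0.02   0.035] F [1.8 3.6 1.7] w 0.0191
ang [-3.14   0.059 -0.009]
[[12.0, -0.6, 0.0, 0], [-12.0, 0.6, 0.0, 0]]
```

The bar should now be level at 4π. Releasing, backing well off, and checking.

>>> carry_out([
  [0, 0, 0, 0],
  [0, 0, 0, 0],
  [0, 0, 0, 0],
  [0, 0, 0, 0],
  [0, 0, 0, 0],
  [0, 0.6, 0.9, 0],
  [0, 1.1, 1.7, 0],
  [0, 1.5, 2.3, 0],
  [0, 1.5, 2.5, 0],
  [0, 1.5, 2.5, 0],
  [0, 0.5, 1, 0],
  [0, 0, 0, 0],
], hand=6.5)

```text
time_s: 28.8
tool_pos: [0.4353, 0.2585, 0.3432]
tool_rot: [2.5, 57.9, -89.3]
force: [1.2, -0.8, 0.2]
grip_width: 0.065
```

```bash
python3 - <<'E'
from tg import *
v=viewer.read_camera("side"); v=v[170:420,190:440,::-1]; w=viewer.read_camera("wrist")[:,:,::-1]
cv2.imwrite("pics/f.png",np.hstack([cv2.resize(v,(400,400)),cv2.resize(w,(400,300))[:, :].copy() if 0 else cv2.copyMakeBorder(cv2.resize(w,(400,300)),50,50,0,0,cv2.BORDER_CONSTANT)]))
E
```

```text
t 28.8 q [-17.1  13.4 -28.4 101.5  28.2  91.3 -53.6] tcp [0.435 0.258 0.343] grasp [0.436 0.172 0.205]
tilt 32.1 az -89.3 jaw [ 0.999 -0.025  0.024] F [ 1.2 -0.8  0.2] w 0.065
```

View pics/f.png

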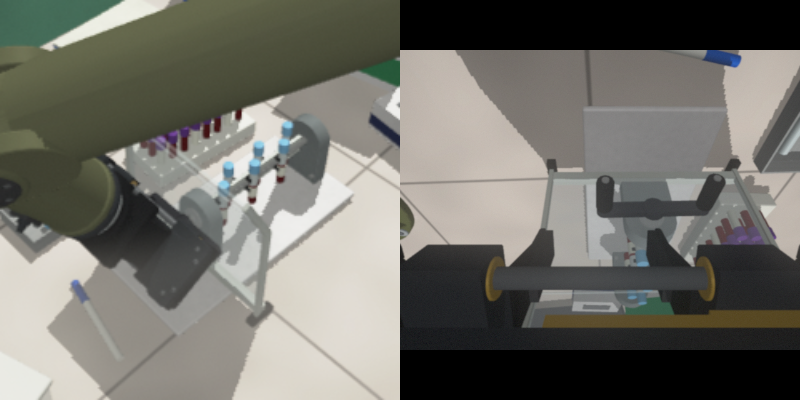

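View 9: caps are on top and the crank bar is level in the wrist view. The fingers are clear of everything. The marker's cap is at side pixel (236,347), as at the start. Handing in.

```bash
python3 -c "
from cell import env; print(env.sign_off())"
```

```text
the job is handed in; nothing more can be done
None
```

I turned the tubes through two full turns, both the same way, in four half-turn carries over the top, swapping knobs each time. The job was handed in at about 29 s of the 61 s allowed.

- **Tilt:** The moves have no tilt, so I got the roughly 33° lean by driving the arm past its upward reach. I then kept that lean for the rest of the job.
- **Final angle:** When I let go, the pose of the held knob put the bar level, so the rotor stands at about 4π within a few hundredths of a radian.
- **Forces and speed:** The highest wrist force I read between moves was about 13 N. The crank was commanded at about 1.4 rad/s.
- **Last look:** The last side and wrist pictures show the caps on top, the bar level and the gripper clear of the crank.
- **Bystanders:** The marker's cap is within about 2 pixels of its start position in the side view. I did not re-measure the other things one by one.
- **What went wrong:** The first approach stopped about 3 cm short. The fingers began closing on nothing, so I reopened them and moved in again before gripping.

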